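Set out dilution glassware by height

ROBOT

A 6-joint arm with a two-finger parallel gripper is mounted at the origin on a cart in front of the work surface, level with it; the furniture and walls round the work are solid. World frame = base frame: x ahead of the robot, y to its left, z up, the work surface at z = 0. Lengths are in m, angles in rad, forces in N, time in s.
With the tool pointing down it reaches from about 0.35 to 0.8 m from the base axis. Payload 7.3 kg.
Tool frame: the origin (TCP) lies at the very end of the fingers, on their centre line; the grasp point (between the pads) lies 19 mm behind it; z points along the fingers, y is the line along which they close (so a half turn about z gives the same grasp; the last joint's range is limited). The gripper opens to 85 mm and grips with 20 to 120 N. Pads are 22 mm wide; open, the fingers measure 114 mm over their backs; the gripper's body (76 mm by 85 mm) begins 54 mm behind the grasp point. The pads swing forward as they close: fully open they stand 13 mm farther back than shut.
Start: joints at [1.059, 0.342, 1.524, -0, 1.275, -0.146], TCP at [0.188, 0.49, 0.202] pointing down, gripper open.
Joint ranges: [-2.53, 2.53], [-0.77, 2.02], [0.04, 2.7], [-1, 4.14], [0.28, 2.66], [-3.11, 3.11]. Speed limits (rad/s): [2.57, 2.57, 3.14, 3.14, 3.14, 3.14].

INTERFACE

Orientations are given as a unit quaternion [w, x, y, z].
In Python, from cell import manip, optics gives the robot as it stands.
- The arm moves only by the tool carry_out, never from a script. Its argument "steps" is a list of rows, each a list of 7 numbers: the shift along the tool's x, y, z in m, then the turn, a rotation vector about the tool's x, y, z in degrees, then the closure, from -1 (fully open) to 1 (shut). A call has 1 to 20 rows; each row shifts and turns the commanded pose from where the row before left it, along the tool's axes as they then stand; what a row does not reach is not made up. A row lasts 1/12 s, in which the tool goes at most 41.7 mm and 7.16 degrees, less where a joint would pass 70% of its speed; a pose out of reach is approached as far as the arm can. A call with a gripper value outside its range is refused whole. The fingers move at their own pace and stop on an object; "grip_force" is the grip in N (left out, the last holds). Time passes only in rows, so rows that do not move let the fingers close. It gives the time, the measured TCP pose, the force, the opening and the grip force at its end, in the units of the state.
- manip.get_obs(): the state, without advancing time (a new reading comes with each control period).
- optics.grab_frame(name): name is "scene" or "top" or "wrist"; returns a dict with "pixels" (400x640x3 uint8, red, green, blue), "range_z" (400x640 float32, m along the optical axis (not along the pixel's ray), 0 where there is no reading), "K" (3x3 intrinsics, pixels), "rvec" (rotation vector, rad) and "tvec" (3), from world to camera coordinates, as OpenCV has them. Camera axes: x right, y down, z forward; pixel columns grow to the right and rows downward; lengths in m; the calibration is good to about 2 mm. A picture is of the moment at which its call begins.
- manip.sign_off(): hands the job in; it is judged then, once.
Trained networks look in a picture, given as the dict that the camera call returned (one of the last four; its "shot" number tells which), for a name from the list of things; names that differ only in an ending like _2 or _b are one class to them, and where a whole thing is asked for, a point or a joint stands for the part that bears it (a point fixed in the world has none). Each returns a list of dicts, best first, with "confidence" (0 to 1); they miss things now and then, are a little off and sometimes report something else, mostly with a low value. They report only what shows in the picture. A call takes as long as a camera call. They do not tell look-alikes from the thing itself.
- optics.find_in(target, picture): "xy" ([column, row] in pixels, amid what is visible of it).
- optics.cut_out(target, picture): "pixels" (400x640 bool, what is visible of it) and "xy" ([column, row] in pixels, amid what is visible of it).
The state is a dict: "time_s": time; "joints": joint angles; "qvel": joint speeds; "joint_efforts": joint torques, N m; "tool_pos": TCP position; "tool_rot": TCP orientation; "contact_force": force on the tool from outside, world axes, zero at the start; "ft_torque": the same for the moment, N m; "finger_gap": finger opening in m; "finger_force": force on a finger pad.
Only numpy, scipy, OpenCV 4.12 (cv2) and the standard library are available. Lean on these libraries where they do the work, as an engineer would, in place of code of your own. Each camera call takes 0.05 s, during which the arm holds its last target. There are 200 camera calls.

TASK

Set out the four pieces of glassware for a dilution series (the bottle with the blue cap, the bottle with the red cap, the small beaker and the amber vial) along the grey tray in order of height: the tallest on the disc next to the red end block, then each next shorter one on the next disc, the shortest at the far end. Stand each upright in the middle of its own disc, without dropping any or tipping any over, and let go of them all.

Things in the scene. Friction and masses are not known exactly. Their poses are not given: they have to be found in the camera images.
- tall_bottle: clear glass bottle with blue screw cap, the tallest: 142 mm high, 70 mm in diameter; cap 42 mm in diameter, its sides from 116 to 142 mm up, easiest held by the cap. 0.36 kg. Loose, standing. Origin at the centre of its underside, z up through the cap.
- short_bottle: clear glass bottle with red screw cap, second in height: 110 mm high, 56 mm in diameter; cap 40 mm in diameter, its sides from 84 to 110 mm up, easiest held by the cap. 0.19 kg. Loose, standing. Origin at the centre of its underside, z up.
- beaker: small clear empty glass beaker, third in height: 69 mm high, body 40 mm in diameter, widening to 46 mm at the open rim from 47 mm up; held round the body below the rim. 0.09 kg. Loose, standing. Origin at the centre of its underside, z up.
- vial: small amber glass vial with red cap, the shortest: 33 mm high, 12 mm in diameter; held round its body. 0.012 kg. Loose, standing. Origin at the centre of its underside, z up.
- tray: flat grey slab, 92 x 510 mm and 6 mm thick, fixed on the bench behind the glassware, lying roughly left to right; origin at the centre of its underside, y along its length to the left. Carries four white discs in a row, 100 mm apart, and a low block at each end, one red and one white.
- disc_1: leftmost (seen from the robot) of the four white discs stuck on the grey tray, 76 mm in diameter, with a thin black ring (24 mm) round its middle; origin at its centre on the tray's surface, 6 mm above the bench; its top is 8 mm above the bench. Fixed.
- disc_2: second from the left of the four white discs stuck on the grey tray, 76 mm in diameter, with a thin black ring (24 mm) round its middle; origin at its centre on the tray's surface, 6 mm above the bench; its top is 8 mm above the bench. Fixed.
- disc_3: third from the left of the four white discs stuck on the grey tray, 76 mm in diameter, with a thin black ring (24 mm) round its middle; origin at its centre on the tray's surface, 6 mm above the bench; its top is 8 mm above the bench. Fixed.
- disc_4: rightmost of the four white discs stuck on the grey tray, 76 mm in diameter, with a thin black ring (24 mm) round its middle; origin at its centre on the tray's surface, 6 mm above the bench; its top is 8 mm above the bench. Fixed.
- red_block: red block, 76 x 26 mm and 22 mm high, fixed at one end of the tray, left or right, 80 mm beyond the last disc's centre (a like white block is at the other end): it marks the end where the tallest piece goes. Origin at the centre of its underside, 6 mm above the bench.
Things that resemble listed ones, but are neither listed nor needed, are in the scene too. Leave any purple or turquoise look-alike of the beaker alone.

How it is judged:
At the end, for the whole second after the job is handed in: Counted from the red block, the four discs carry the blue-capped bottle, the red-capped bottle, the beaker and the vial; each is within 15 mm of its disc's centre, upright within 0.1 rad, standing on the disc, released and at rest (((horizontal distance between red_block and disc_1 below 0.12 m and horizontal distance between tall_bottle and disc_1 below 0.015 m and horizontal distance between short_bottle and disc_2 below 0.015 m and horizontal distance between beaker and disc_3 below 0.015 m and horizontal distance between vial and disc_4 below 0.015 m) or (horizontal distance between red_block and disc_4 below 0.12 m and horizontal distance between tall_bottle and disc_4 below 0.015 m and horizontal distance between short_bottle and disc_3 below 0.015 m and horizontal distance between beaker and disc_2 below 0.015 m and horizontal distance between vial and disc_1 below 0.015 m)) and angle between each of tall_bottle, short_bottle, beaker, vial's own z axis and vertical below 0.1 rad and height (world z) of tall_bottle between 0.004 and 0.014 m and linear speed of each of tall_bottle, short_bottle, beaker, vial below 0.02 m/s and contact force between each of tall_bottle, short_bottle, beaker, vial and the fingers below 0.05 N and height (world z) of short_bottle between 0.004 and 0.014 m and height (world z) of beaker between 0.004 and 0.014 m and height (world z) of vial between 0.004 and 0.014 m); the robot touches nothing.
It fails at once if a piece of glassware is tipped over (angle between any of tall_bottle, short_bottle, beaker, vial's own z axis and vertical above 0.7 rad).
It fails at once if a piece of glassware is dropped or thrown (free of the fingers and faster than 0.6 m/s) ((contact force between tall_bottle and the fingers below 0.05 N and linear speed of tall_bottle above 0.6 m/s) or (contact force between short_bottle and the fingers below 0.05 N and linear speed of short_bottle above 0.6 m/s) or (contact force between beaker and the fingers below 0.05 N and linear speed of beaker above 0.6 m/s) or (contact force between vial and the fingers below 0.05 N and linear speed of vial above 0.6 m/s)).
It also fails if it takes over 99 s, if anything falls off the work surface, if the arm or the gripper's body presses on something with over 40 N, if the wrist force passes 120 N, or if a joint passes its speed limit or range.

## Working session

There is one attempt and no reset: what is moved stays moved. The work goes in short steps, Python scripts to look and compute and a tool call to move; the robot and the scene stay as the last step left them, time stands still between calls to the robot, and variables do not carry over. Pictures are saved under pics/ and viewed, at most 17 in all, crops included, and the job is handed in when it is done.

Besides the shell and the picture viewer there is one more tool, called after "Emit:" by a JSON object that holds its "name" and its "arguments". carry_out: Moves the arm, as the interface text tells. Its arguments: {"type":"object","properties":{"steps":{"type":"array"},"grip_force":{"type":"number"}},"required":["steps"]}

```bash
mkdir -p pics
cat > h.py <<'E'
import numpy as np, cv2
from cell import manip, optics
def cam(f):
    R=cv2.Rodrigues(np.array(f["rvec"],float))[0]; return R,np.array(f["tvec"],float).ravel(),np.array(f["K"])
def ray(f,uv):
    R,t,K=cam(f); d=R.T@np.linalg.inv(K)@np.array([uv[0],uv[1],1.]); return -R.T@t,d
def onz(f,uv,z):
    c,d=ray(f,uv); return c+d*(z-c[2])/d[2]
def proj(f,p):
    R,t,K=cam(f); q=K@(R@np.array(p,float)+t); return q[:2]/q[2]
def cloud(f):
    R,t,K=cam(f); z=f["range_z"]; v,u=np.mgrid[:z.shape[0],:z.shape[1]]
    P=np.stack([(u-K[0,2])/K[0,0]*z,(v-K[1,2])/K[1,1]*z,z],-1)
    return (P-t)@R
def tri(fs,uvs):
    A=np.zeros((3,3));b=np.zeros(3)
    for f,uv in zip(fs,uvs):
        c,d=ray(f,uv);d=d/np.linalg.norm(d);M=np.eye(3)-np.outer(d,d);A+=M;b+=M@c
    return np.linalg.solve(A,b)
def save(n,f,crop=None,s=1):
    im=f["pixels"][...,::-1]
    if crop: a,b,c,d=crop; im=im[b:d,a:c]
    cv2.imwrite("pics/"+n,cv2.resize(im,None,fx=s,fy=s))
E
python3 - <<'E'
from h import *
o=manip.get_obs();print(o)
for n in("scene","top","wrist"):
    f=optics.grab_frame(n);save(n+"0.png",f)
    if n=="wrist":continue
    C=cloud(f);print(n,ray(f,(320,200)))
    for t in("tall_bottle","short_bottle","beaker","vial","disc_1","red_block","tray"):
        for r in optics.cut_out(t,f):
            m=r["pixels"]&(f["range_z"]>0);P=C[m]
            print(t,round(r["confidence"],2),np.round(r["xy"]),m.sum(),np.median(P,0).round(3) if m.any() else "",np.percentile(P[:,2],97).round(3) if m.any() else "")
E
```

```text
{'time_s': 0.0, 'joints': array([ 1.05902584e+00,  3.42683568e-01,  1.52506517e+00, -2.97603009e-06,
        1.27538798e+00, -1.45982181e-01]), 'qvel': array([-0.00054788,  0.00037133, -0.00168745,  0.00181791, -0.00082003,
        0.00073855]), 'joint_efforts': array([ 1.60673946e-03, -4.33673930e+01, -2.46020132e+01, -6.69081260e-05,
        7.58726295e-03, -2.62111314e-06]), 'tool_pos': array([0.1875264 , 0.48986871, 0.20152951]), 'tool_rot': array([-2.48004405e-04,  1.81875734e-01,  9.83321220e-01, -7.31117099e-04]), 'contact_force': array([-0.15056543, -0.89007713,  0.02590214]), 'ft_torque': array([-0.02415114, -0.02872406, -0.00099981]), 'finger_force': 0.0, 'finger_gap': 0.0852625973599298}
scene (array([ 0.20868384, -0.58167388,  0.52879707]), array([ 0.3734155 ,  0.71627041, -0.58972188]))
tall_bottle 0.86 [354. 288.] 3038 [ 0.423 -0.278  0.09 ] 0.141
short_bottle 0.69 [284. 190.] 1053 [0.442 0.063 0.061] 0.111
beaker 0.89 [241. 186.] 425 [0.374 0.155 0.037] 0.055
beaker 0.76 [235. 149.] 255 [0.419 0.334 0.043] 0.056
disc_1 0.93 [356. 195.] 471 [0.62  0.018 0.008] 0.01
disc
[... 353 characters left out ...]
0855 , -0.98474653]))
tall_bottle 0.7 [421. 227.] 571 [ 0.429 -0.245  0.099] 0.142
short_bottle 0.75 [310. 219.] 291 [0.441 0.079 0.106] 0.113
short_bottle 0.22 [346. 171.] 2574 [ 0.615 -0.034  0.005] 0.011
beaker 0.74 [277. 246.] 198 [0.376 0.172 0.008] 0.057
beaker 0.61 [245. 222.] 202 [0.43  0.274 0.018] 0.056
vial 0.45 [416. 161.] 226 [ 0.634 -0.256  0.026] 0.031
disc_1 0.87 [361. 165.] 387 [ 0.625 -0.079  0.008] 0.013
disc_1 0.82 [328. 170.] 364 [0.619 0.02  0.008] 0.012
disc_1 0.77 [300. 172.] 417 [0.613 0.12  0.008] 0.013
red_block 0.7 [414. 164.] 222 [ 0.634 -0.257  0.026] 0.031
tray 0.91 [343. 168.] 2318 [ 0.618 -0.028  0.005] 0.01
tray 0.28 [245. 221.] 201 [0.43  0.273 0.023] 0.057
```

View pics/scene0.png

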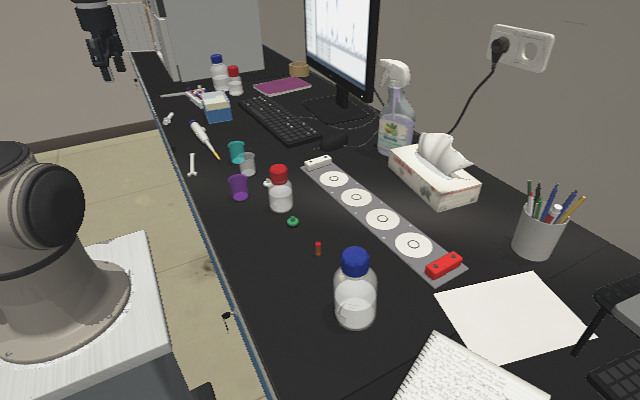

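View pics/top0.png

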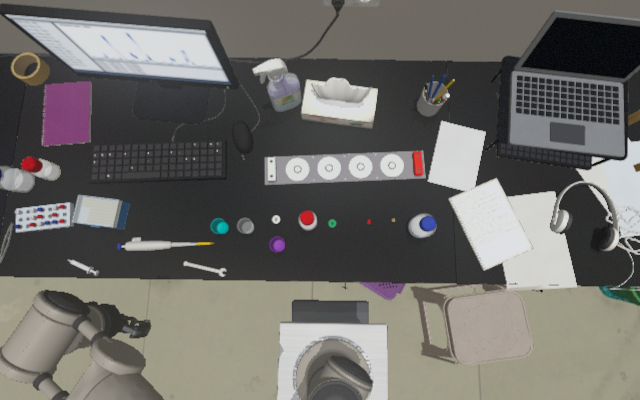

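View pics/wrist0.png

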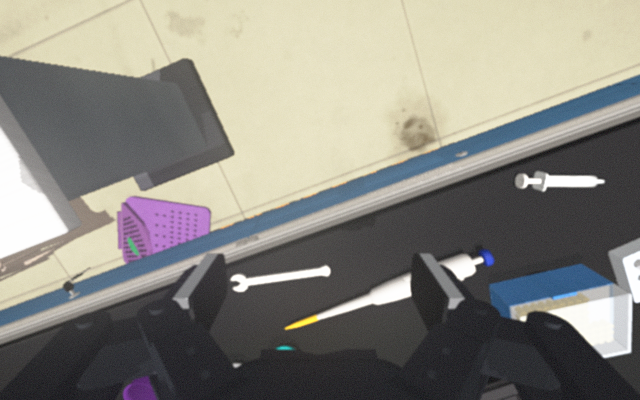

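The scene view shows these pieces:
- Blue-capped bottle at (355,288).
- Red-capped bottle at (279,188).
- Clear beaker at (247,163), with look-alikes in turquoise (237,151) and purple (239,187).
- Red-capped vial at (318,248). The other small things are green (292,221), white (267,182) and, in the top view, tan (393,220).
- Far-off bottles at (219,70) and (233,80), which are decoys.

The red block is on the right, at scene (444,264) and top (418,163). So tall goes to disc_4, short to disc_3, the beaker to disc_2 and the vial to disc_1.

Run:
```python
from h import *
fs={n:optics.grab_frame(n) for n in("scene","top")}
s,t=fs["scene"],fs["top"]
a=cv2.resize(s["pixels"][130:290,220:380],None,fx=2.4,fy=2.4); b=cv2.resize(t["pixels"][190:265,200:440],None,fx=3.2,fy=3.2)
cv2.imwrite("pics/c1.png",np.vstack([np.pad(a,((0,0),(0,b.shape[1]-a.shape[1]),(0,0))),b])[:600,:,::-1])
for n,f in fs.items():
    C=cloud(f);h=cv2.cvtColor(f["pixels"],cv2.COLOR_RGB2HSV);H,S,V=[h[...,i].astype(int) for i in range(3)]
    red=((H<8)|(H>172))&(S>130)&(V>70); blue=(abs(H-115)<10)&(S>130)&(V>60)
    wk=(C[...,0]>.33)&(C[...,0]<.72)&(abs(C[...,1])<.4)
    for nm,m in(("red",red),("blue",blue)):
        k,lab,st,ce=cv2.connectedComponentsWithStats((m&wk).astype(np.uint8))
        for i in range(1,k):
            if st[i,4]<6: continue
            P=C[lab==i];z=np.percentile(P[:,2],95);top=P[P[:,2]>z-.006]
            print(n,nm,ce[i].round(1),st[i,4],"ztop",z.round(4),"c",((top.max(0)+top.min(0))/2).round(4),top.mean(0).round(4), (top.max(0)-top.min(0)).round(3))
    # plane-ray centres of the discs
    for r in optics.cut_out("disc_1",f):
        m=r["pixels"].astype(np.uint8)
        c=max(cv2.findContours(m,0,1)[0],key=len); e=cv2.fitEllipse(c)
        print(n,"disc",round(r["confidence"],2),onz(f,e[0],.008).round(4),np.round(e[1],1),np.median(C[r["pixels"]],0).round(4)[2])
# beaker neighbourhood depth
    for p in([(247,163)] if n=="scene" else [(245,226),(369,222),(393,220)]):
        u,v=p;w=C[v-9:v+10,u-9:u+10];print(n,p,(w[::3,::3,2]*1000).round(0).astype(int).tolist())
```

```text
scene red [278.2 173.4] 329 ztop 0.1112 c [0.4479 0.079  0.1087] [0.4471 0.077  0.1096] [0.039 0.041 0.007]
scene red [317.5 243.9] 35 ztop 0.0335 c [ 0.4498 -0.1042  0.0308] [ 0.4496 -0.1049  0.0314] [0.011 0.011 0.006]
scene red [443.3 265.1] 574 ztop 0.0288 c [ 0.6376 -0.2604  0.0267] [ 0.6346 -0.2616  0.0271] [0.076 0.028 0.008]
scene blue [354.6 261.1] 731 ztop 0.1417 c [ 0.4336 -0.2592  0.1394] [ 0.4322 -0.2604  0.1401] [0.043 0.041 0.007]
scene disc 0.88 [ 0.6249 -0.0807  0.008 ] [20.1 33.9] 0.008
scene disc 0.86 [0.6193 0.0178 0.008 ] [17.6 30.7] 0.008
scene disc 0.8 [ 0.6317 -0.1814  0.008 ] [24.3 37. ] 0.0079
scene disc 0.71 [0.6138 0.1203 0.008 ] [14.4 27.9] 0.0081
scene (247, 163) [[55, 52, 51, 50, 52, 56, -1], [51, 44, 41, 39, 40, 52, 1], [49, 55, 57, 54, 50, 43, 1], [6, 45, 45, 43, 40, 36, 2], [0, 35, 36, 35, 34, 27, 2], [2, 25, 26, 26, 23, 20, 1], [-1, 14, 16, 17, 15, 10, 1]]
top red [417.4 162.8] 196 ztop 0.0305 c [ 0.6363 -0.2572  0.0287] [ 0.6364 -0.2579  0.0277] [0.073 0.028 0.008]
top red [306.5 217.1] 156 ztop 0.113 c [0.4481 0.0818 0.1111] [0.4488 0.0817 0.1101]
[... 384 characters left out ...]
96  0.008 ] [20.9 21.8] 0.0071
top disc 0.57 [ 0.625  -0.0797  0.008 ] [22.6 23.7] 0.007
top (245, 226) [[2, 3, -3, 1, 2, 1, 5], [0, 1, 52, 38, 50, 0, -1], [1, 50, 19, 3, 3, 53, 1], [-3, 41, 7, 3, 0, 5, 10], [-3, 51, 7, -1, 0, 52, 7], [-4, 0, 51, 2, 54, 18, 0], [2, 0, -5, 1, -3, 0, -1]]
top (369, 222) [[-1, -8, 0, -3, 1, -3, 1], [2, -3, -1, 0, 3, -1, 2], [2, -2, 0, 1, 0, 2, 0], [2, -4, 0, 33, -1, -2, -4], [-1, 2, 3, 1, -2, -2, -5], [-2, -2, -3, -1, 1, -5, -1], [4, -3, 0, -3, 1, -2, 0]]
top (393, 220) [[2, -1, -1, 1, 4, -1, 1], [-2, -3, -2, 1255, 0, 3, -1], [0, -2, -1, -4, 3, 5, -4], [4, -3, -1, 18, 0, -1, -5], [-1, -1, 0, -2, -3, -1, -4], [-1, -3, -4, -2, -3, -4, 1], [0, 1, 1, -5, -2, 2, 1]]
```

View pics/c1.png

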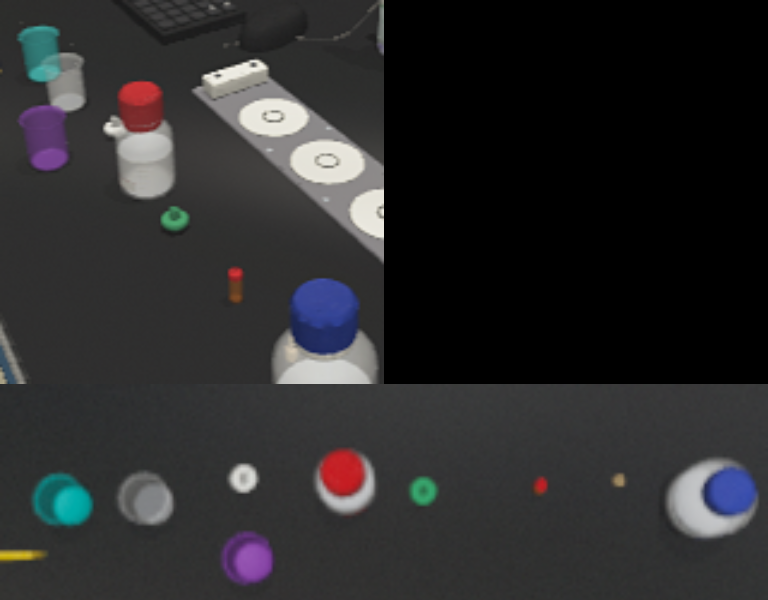

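The crop confirms the choices: clear beaker between the turquoise and white things, red-capped bottle, amber vial with red cap, blue-capped bottle. First I turn the tool so the fingers close along world x, then move over the beaker side for a wrist look.

Emit:
{"name": "carry_out", "arguments": {"steps": [[0,0,0,0,0,6.91,-1],[0,0,0,0,0,6.91,-1],[0,0,0,0,0,6.91,-1],[0,0,0,0,0,6.91,-1],[0,0,0,0,0,6.91,-1],[0,0,0,0,0,6.91,-1],[0,0,0,0,0,6.91,-1],[0,0,0,0,0,6.91,-1],[0,0,0,0,0,6.91,-1],[0,0,0,0,0,6.91,-1],[-0.027,0.025,-0.005,0,0,0,-1],[-0.027,0.025,-0.005,0,0,0,-1],[-0.027,0.025,-0.005,0,0,0,-1],[-0.027,0.025,-0.005,0,0,0,-1],[-0.027,0.025,-0.005,0,0,0,-1],[-0.027,0.025,-0.005,0,0,0,-1],[-0.027,0.025,-0.005,0,0,0,-1],[-0.027,0.025,-0.005,0,0,0,-1],[-0.027,0.025,-0.005,0,0,0,-1],[-0.027,0.025,-0.005,0,0,0,-1]]}}

```text
time_s: 2.72
tool_pos: [0.4385, 0.2185, 0.2526]
tool_rot: [0.0, 0.707, 0.707, 0.0]
contact_force: [1.3, 1.0, -0.2]
finger_gap: 0.0858
finger_force: 0.0
```

Run:
```python
from h import *
o=manip.get_obs();print(o["tool_pos"],o["tool_rot"],o["contact_force"])
f=optics.grab_frame("wrist");print(ray(f,(320,200)));save("w1.png",f)
for t in("beaker","short_bottle"):
    for r in optics.cut_out(t,f):
        C=cloud(f);P=C[r["pixels"]];z=np.percentile(P[:,2],97);T=P[P[:,2]>z-.006];print(t,r["confidence"],np.round(r["xy"]),z.round(4),((T.max(0)+T.min(0))/2).round(4),(T.max(0)-T.min(0)).round(3))
```

```text
[0.43845731 0.21845787 0.2526466 ] [4.33086939e-05 7.07497335e-01 7.06715965e-01 2.51569744e-04] [ 1.32158508  1.02837274 -0.18685897]
(array([0.43893551, 0.29258318, 0.42446215]), array([ 0.00640311, -0.28700438, -0.95792593]))
beaker 0.93 [272. 201.] 0.0554 [0.3973 0.2206 0.2369] [0.083 0.144 0.375]
beaker 0.72 [307.  53.] 0.0561 [0.4288 0.3313 0.2373] [0.044 0.077 0.374]
beaker 0.64 [312. 129.] 0.0559 [0.4316 0.2696 0.2372] [0.045 0.046 0.375]
short_bottle 0.91 [327. 269.] 0.1108 [0.4516 0.1779 0.2647] [0.04  0.229 0.32 ]
```

View pics/w1.png

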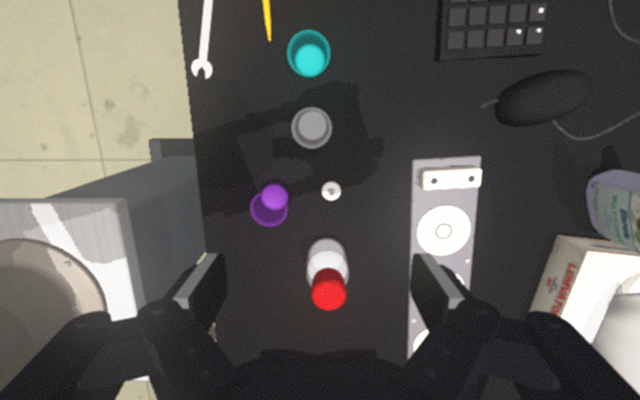

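The wrist view shows the turquoise beaker (309,53), clear beaker (312,129), purple (269,203), white stopper (331,191), red-capped bottle (327,275), and the white end block (450,179) with disc_1 at (444,231). The depth puts the beaker rim near 56 mm, against 69 mm in the text, so I check that by its profile.

```bash
cat >> h.py <<'E'
def comp(f,name,near,maxd=.05):
    C=cloud(f);best=None
    for r in optics.cut_out(name,f):
        P=C[r["pixels"]&(f["range_z"]>0)];P=P[(P[:,2]<.2)&(P[:,2]>-.02)]
        if len(P)<5: continue
        d=np.linalg.norm(np.median(P,0)[:2]-near)
        if d<maxd and (best is None or d<best[0]): best=(d,r,P)
    return best
E
python3 - <<'E'
from h import *
for n in("wrist","scene"):
    f=optics.grab_frame(n);print(n,f["K"][0,0]);b=comp(f,"beaker",(.43,.225))
    if b is None: print("none");continue
    P=b[2]
    for z in np.arange(0,.075,.006):
        Q=P[(P[:,2]>=z)&(P[:,2]<z+.006)]
        if len(Q)>3: print(z.round(3),len(Q),((Q.max(0)+Q.min(0))/2)[:2].round(4),(Q.max(0)-Q.min(0))[:2].round(3))
    m=b[1]["pixels"].astype(np.uint8);print("bbox",cv2.boundingRect(m))
    for z in (0,.047,.056,.069): print(z,proj(f,(.43,.225,z)).round(1))
    for c in("short_bottle",):
        b=comp(f,c,(.448,.08));
        if b: P=b[2];T=P[P[:,2]>.095];print(c,((T.max(0)+T.min(0))/2).round(4),(T.max(0)-T.min(0)).round(3))
E
```

```text
wrist 313.617430248452
0.0 659 [0.4347 0.263 ] [0.042 0.047]
0.006 33 [0.4314 0.2645] [0.038 0.029]
0.012 19 [0.4316 0.2616] [0.037 0.023]
0.018 20 [0.4316 0.2665] [0.036 0.033]
0.024 25 [0.4311 0.2631] [0.037 0.026]
0.03 28 [0.4312 0.2672] [0.037 0.035]
0.036 23 [0.4319 0.2653] [0.037 0.03 ]
0.042 31 [0.4315 0.2611] [0.038 0.022]
0.048 216 [0.4313 0.2684] [0.043 0.044]
0.054 194 [0.4312 0.2689] [0.045 0.045]
bbox (291, 107, 40, 41)
0 [310.9 157.9]
0.047 [310.1 164. ]
0.056 [309.9 165.4]
0.069 [309.6 167.4]
short_bottle [0.4515 0.0839 0.1035] [0.04  0.041 0.017]
scene 363.8760714202338
0.0 7 [0.4279 0.2489] [0.015 0.002]
0.006 19 [0.4263 0.2552] [0.034 0.017]
0.012 28 [0.4257 0.2556] [0.038 0.019]
0.018 30 [0.4275 0.2553] [0.038 0.019]
0.024 27 [0.4256 0.2571] [0.035 0.022]
0.03 33 [0.4255 0.2668] [0.037 0.042]
0.036 49 [0.4261 0.2666] [0.037 0.043]
0.042 56 [0.4278 0.2676] [0.038 0.045]
0.048 63 [0.4288 0.2684] [0.041 0.045]
0.054 22 [0.4275 0.2649] [0.042 0.045]
bbox (238, 152, 17, 25)
0 [253.5 180.6]
0.047 [251.3 165.4]
0.056 [250.9 162.4]
0.069 [250.2 158. ]
short_bottle [0.448  0.0783 0.1037] [0.041 0.039 0.017]
```

Emit:
{"name": "carry_out", "arguments": {"steps": [[0.0082,-0.0013,0.024,0,0,0,-1],[0.0082,-0.0013,0.024,0,0,0,-1],[0.0082,-0.0013,0.024,0,0,0,-1],[0.0082,-0.0013,0.024,0,0,0,-1],[0.0082,-0.0013,0.024,0,0,0,-1],[0.0082,-0.0013,0.024,0,0,0,-1],[0,0,0.017,0,0,0,-1],[0,0,0.017,0,0,0,-1],[0,0,0.017,0,0,0,-1],[0,0,0.017,0,0,0,-1],[0,0,0.017,0,0,0,-1],[0,0,0.015,0,0,0,-1],[0,0,0,0,0,0,-1],[0,0,0,0,0,0,-1]], "grip_force": 25}}

```text
time_s: 4.33
tool_pos: [0.4289, 0.2697, 0.0079]
tool_rot: [-0.0, 0.707, 0.707, -0.001]
contact_force: [-0.0, 0.8, -0.1]
finger_gap: 0.0856
finger_force: 0.0
```

Run:
```python
from h import *
f=optics.grab_frame("wrist");save("w2.png",f)
```

```text
(no output)
```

View pics/w2.png

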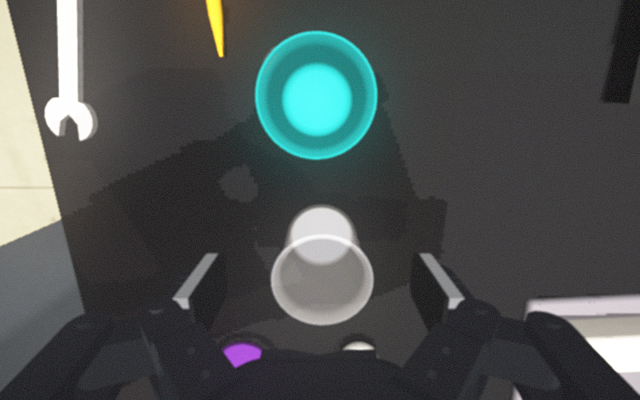

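The beaker is between the open fingers: rim centre (322,280), base (322,235). Quick check of its y.

Run:
```python
from h import *
f=optics.grab_frame("wrist")
for z in(.056,.069): print(onz(f,(322,280),z).round(4))
print(onz(f,(322,235),.001).round(4), proj(f,(.4289,.2697,.027)))
```

```text
[0.4319 0.2692 0.056 ]
[0.4317 0.2771 0.069 ]
[0.4326 0.2676 0.001 ] [315.73273145 250.53855993]
```

Emit:
{"name": "carry_out", "arguments": {"steps": [[0,0,0,0,0,0,-0.2],[0,0,0,0,0,0,0.2],[0,0,0,0,0,0,0.5],[0,0,0,0,0,0,1],[0,0,0,0,0,0,1],[0,0,0,0,0,0,1],[0,0,0,0,0,0,1],[0,0,0,0,0,0,1]], "grip_force": 25}}

```text
time_s: 5.1
tool_pos: [0.4302, 0.2694, 0.009]
tool_rot: [0.0, 0.708, 0.707, 0.001]
contact_force: [-0.6, -0.4, 5.1]
finger_gap: 0.0428
finger_force: 24.6
```

Emit:
{"name": "carry_out", "arguments": {"steps": [[0,0,-0.005,0,0,0,1],[0,0,-0.005,0,0,0,1],[0,0,-0.01,0,0,0,1],[0,0,-0.01,0,0,0,1],[0,0,0,0,0,0,1],[0,0,0,0,0,0,1]]}}

```text
time_s: 5.6
tool_pos: [0.4304, 0.2695, 0.0392]
tool_rot: [0.0, 0.707, 0.707, 0.001]
contact_force: [-0.8, -0.6, -0.6]
finger_gap: 0.0427
finger_force: 25.5
```

Run:
```python
from h import *
f=optics.grab_frame("wrist");save("w3.png",f,(200,150,440,330),2.5)
f=optics.grab_frame("scene");b=comp(f,"beaker",(.43,.265));
print(manip.get_obs()["contact_force"])
if b: print(np.percentile(b[2],[2,50,98],axis=0).round(4))
```

```text
[ 0.65117857  0.21479833 -0.10314118]
[[0.4078 0.2446 0.0343]
 [0.4256 0.2526 0.0675]
 [0.4458 0.2887 0.0853]]
```

View pics/w3.png

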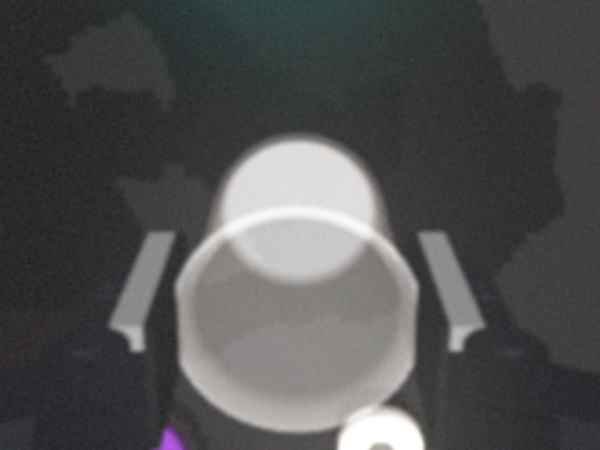

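The beaker is held upright, clear of the bench. Carrying it to disc_2.

Emit:
{"name": "carry_out", "arguments": {"steps": [[0,0,-0.028,0,0,0,1],[0,0,-0.028,0,0,0,1],[0,0,-0.028,0,0,0,1],[0,0,-0.028,0,0,0,1],[-0.025,0.019,0,0,0,0,1],[-0.025,0.019,0,0,0,0,1],[-0.025,0.019,0,0,0,0,1],[-0.025,0.019,0,0,0,0,1],[-0.025,0.019,0,0,0,0,1],[-0.025,0.019,0,0,0,0,1],[-0.025,0.019,0,0,0,0,1],[-0.025,0.019,0,0,0,0,1],[-0.025,0.019,0,0,0,0,1],[-0.024,0.019,0,0,0,0,1],[0,0,0.025,0,0,0,1],[0,0,0.025,0,0,0,1],[0,0,0.025,0,0,0,1],[0,0,0.025,0,0,0,1],[0,0,0.01,0,0,0,1],[0,0,0,0,0,0,1]]}}

```text
time_s: 7.42
tool_pos: [0.6172, 0.0202, 0.0369]
tool_rot: [-0.003, 0.708, 0.707, -0.002]
contact_force: [-0.0, 0.8, -1.2]
finger_gap: 0.0431
finger_force: 25.9
```

Run:
```python
from h import *
print(manip.get_obs()["tool_pos"])
f=optics.grab_frame("wrist");save("w4.png",f)
for r in optics.find_in("disc_1",f): print(r["confidence"],np.round(r["xy"],1),onz(f,r["xy"],.008).round(4))
```

```text
[0.61723201 0.02024291 0.03692015]
0.95 [332.1 335.8] [ 0.6282 -0.0745  0.008 ]
0.93 [317.4  57.3] [0.6172 0.1218 0.008 ]
0.64 [332.8 194.6] [0.6273 0.038  0.008 ]
```

View pics/w4.png

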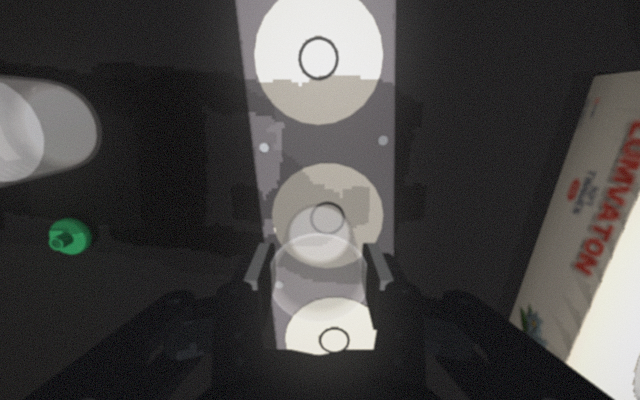

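The beaker is above disc_2, with its ring at (328,217) and the beaker base at (319,235). Computing the remaining shift.

Run:
```python
from h import *
f=optics.grab_frame("wrist")
print("ring",onz(f,(328,217),.008).round(4),"base",onz(f,(319,235),.029).round(4),"ring1",onz(f,(318.5,57.5),.008).round(4),"ring3",onz(f,(333.5,340),.008).round(4), "tcp",manip.get_obs()["tool_pos"])
```

```text
ring [0.6273 0.0207 0.008 ] base [0.621  0.0162 0.029 ] ring1 [0.6207 0.1221 0.008 ] ring3 [ 0.6325 -0.0819  0.008 ] tcp [0.62051986 0.02004046 0.04155153]
```

```bash
cat >> h.py <<'E'
def ring(f,p,z=.008,r=.0):
    """fit ellipse to black ring near world point p"""
    g=cv2.cvtColor(f["pixels"],cv2.COLOR_RGB2GRAY);u,v=proj(f,p).astype(int);w=30
    y0,x0=max(v-w,0),max(u-w,0);c=g[y0:v+w,x0:u+w]
    m=cv2.adaptiveThreshold(c,255,0,cv2.THRESH_BINARY_INV,15,15)
    out=[]
    for k in cv2.findContours(m,0,1)[0]:
        if len(k)>15:
            e=cv2.fitEllipse(k)
            if min(e[1])>6: out.append((np.round(np.add(e[0],(x0,y0)),1),np.round(e[1],1),onz(f,np.add(e[0],(x0,y0)),z).round(4)))
    return out
E
python3 - <<'E'
from h import *
f=optics.grab_frame("wrist");print(manip.get_obs()["tool_pos"],manip.get_obs()["tool_rot"])
print(ring(f,(.6193,.0195,.008)),ring(f,(.616,.12,.008)))
b=comp(f,"beaker",(.62,.02),.06)
save("w5.png",f,(240,130,420,310),3)
for n in("scene","top"):
    g=optics.grab_frame(n);b=comp(g,"beaker",(.62,.02),.06)
    if b: P=b[2];Q=P[P[:,2]>.07];print(n,((Q.max(0)+Q.min(0))/2).round(4),(Q.max(0)-Q.min(0)).round(3))
E
```

```text
[0.62075743 0.02006398 0.04197581] [0.00116463 0.70741954 0.70679214 0.00104898]
[(array([321.5, 216.2]), array([28.6, 31.6]), array([0.6235, 0.0209, 0.008 ])), (array([291.8, 227.1]), array([ 7.9, 28.6]), array([0.6027, 0.0128, 0.008 ])), (array([320.9, 218. ]), array([34.9, 36.7]), array([0.6231, 0.0196, 0.008 ]))] [(array([312.3,  58.7]), array([39.1, 43. ]), array([0.6177, 0.1215, 0.008 ]))]
scene [0.6193 0.0166 0.0795] [0.043 0.045 0.019]
```

View pics/w5.png

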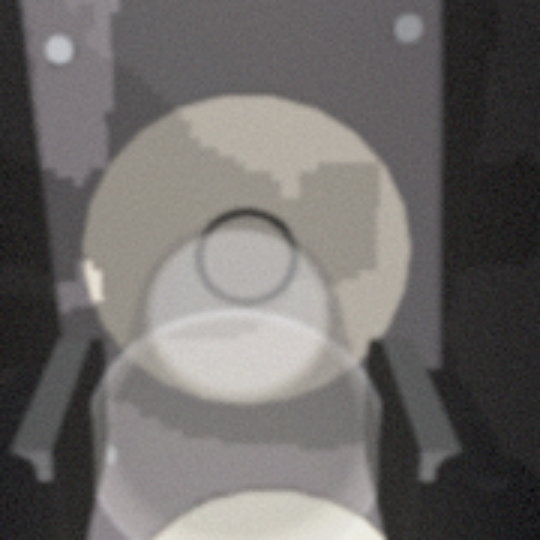

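Within a few mm already. Shift slightly and lower.

Emit:
{"name": "carry_out", "arguments": {"steps": [[0.002,0.001,0.004,0,0,0,1],[0,0,0.004,0,0,0,1],[0,0,0.004,0,0,0,1],[0,0,0.004,0,0,0,1],[0,0,0.003,0,0,0,1],[0,0,0,0,0,0,1],[0,0,0,0,0,0,1],[0,0,0,0,0,0,1]]}}

```text
time_s: 8.53
tool_pos: [0.6206, 0.022, 0.0213]
tool_rot: [0.0, 0.707, 0.707, 0.0]
contact_force: [-0.5, -0.0, -1.2]
finger_gap: 0.043
finger_force: 25.9
```

Emit:
{"name": "carry_out", "arguments": {"steps": [[0,0,0.0015,0,0,0,1],[0,0,0.0015,0,0,0,1],[0,0,0.001,0,0,0,1],[0,0,0,0,0,0,1],[0,0,0,0,0,0,1]]}}

```text
time_s: 8.95
tool_pos: [0.6205, 0.0221, 0.0172]
tool_rot: [0.0, 0.707, 0.707, 0.0]
contact_force: [0.5, -0.3, -0.9]
finger_gap: 0.0426
finger_force: 25.9
```

Emit:
{"name": "carry_out", "arguments": {"steps": [[0,0,0.001,0,0,0,1],[0,0,0,0,0,0,1],[0,0,0,0,0,0,1]]}}

```text
time_s: 9.2
tool_pos: [0.6208, 0.022, 0.0171]
tool_rot: [0.0, 0.707, 0.707, 0.0]
contact_force: [-2.1, -0.5, 5.1]
finger_gap: 0.0426
finger_force: 26.2
```

Contact at 5 N: release and rise.

Emit:
{"name": "carry_out", "arguments": {"steps": [[0,0,0,0,0,0,0.1],[0,0,0,0,0,0,0],[0,0,0,0,0,0,-0.3],[0,0,0,0,0,0,-0.6],[0,0,0,0,0,0,-1],[0,0,0,0,0,0,-1],[0,0,0,0,0,0,-1],[0,0,-0.015,0,0,0,-1],[0,0,-0.025,0,0,0,-1],[0,0,-0.035,0,0,0,-1],[0,0,-0.035,0,0,0,-1],[0,0,-0.035,0,0,0,-1],[0,0,-0.035,0,0,0,-1],[0,0,0,0,0,0,-1],[0,0,0,0,0,0,-1]]}}

```text
time_s: 10.45
tool_pos: [0.6217, 0.022, 0.1987]
tool_rot: [0.002, 0.707, 0.707, 0.002]
contact_force: [-0.6, 0.1, -1.0]
finger_gap: 0.0856
finger_force: 0.0
```

Run:
```python
from h import *
f=optics.grab_frame("wrist");print(manip.get_obs()["tool_pos"],manip.get_obs()["finger_gap"])
for n in("wrist","scene","top"):
    g=f if n=="wrist" else optics.grab_frame(n);b=comp(g,"beaker",(.62,.02),.06)
    if b: P=b[2];Q=P[P[:,2]>.045];print(n,((Q.max(0)+Q.min(0))/2).round(4),(Q.max(0)-Q.min(0)).round(3))
    b=comp(g,"short_bottle",(.45,.08),.06)
    if b: P=b[2];T=P[P[:,2]>.095];print(n,"short",((T.max(0)+T.min(0))/2).round(4))
```

```text
[0.62047142 0.02203308 0.19641857] 0.08552656610771589
wrist [0.6223 0.0222 0.0551] [0.045 0.044 0.02 ]
wrist short [0.4531 0.0826 0.1038]
scene [0.6192 0.0189 0.0553] [0.043 0.044 0.02 ]
scene short [0.4477 0.0786 0.1038]
```

Emit:
{"name": "carry_out", "arguments": {"steps": [[0.0098,-0.0284,0,0,0,0,-1],[0.0098,-0.0284,0,0,0,0,-1],[0.0098,-0.0284,0,0,0,0,-1],[0.0098,-0.0284,0,0,0,0,-1],[0.0098,-0.0284,0,0,0,0,-1],[0.0098,-0.0284,0,0,0,0,-1],[0,0,0.02,0,0,0,-1],[0,0,0.02,0,0,0,-1],[0,0,0.02,0,0,0,-1],[0,0,0.02,0,0,0,-1],[0,0,0.012,0,0,0,-1],[0,0,0.008,0,0,0,-1],[0,0,0,0,0,0,-1],[0,0,0,0,0,0,-1],[0,0,0,0,0,0,-1]]}}

```text
time_s: 12.15
tool_pos: [0.4508, 0.081, 0.0969]
tool_rot: [0.001, 0.707, 0.707, 0.001]
contact_force: [0.1, 0.6, -0.1]
finger_gap: 0.0853
finger_force: 0.0
```

Run:
```python
from h import *
f=optics.grab_frame("wrist");print(manip.get_obs()["tool_pos"]);save("w6.png",f)
C=cloud(f);h=cv2.cvtColor(f["pixels"],cv2.COLOR_RGB2HSV);m=((h[...,0]<8)|(h[...,0]>172))&(h[...,1]>130)
P=C[m];Q=P[(P[:,2]>.1)&(P[:,2]<.12)&(abs(P[:,0]-.45)<.04)];print(((Q.max(0)+Q.min(0))/2).round(4),(Q.max(0)-Q.min(0)).round(3),len(Q))
```

```text
[0.45089008 0.08102487 0.09706338]
[0.451  0.0831 0.1061] [0.041 0.04  0.012] 4015
```

View pics/w6.png

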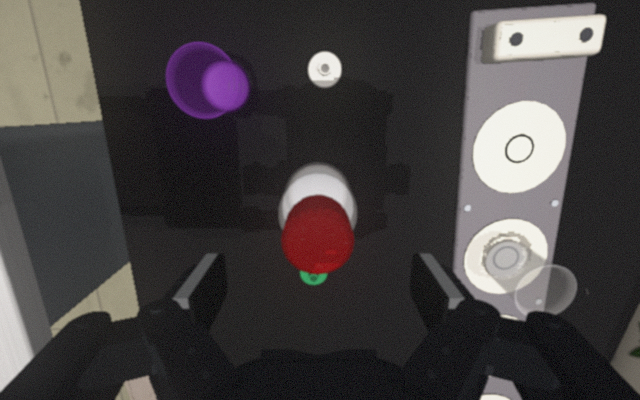

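The red cap sits between the fingers (318,235), and the beaker stands on disc_2 (507,257). Lower and grip.

Emit:
{"name": "carry_out", "arguments": {"steps": [[0.0005,0,0.006,0,0,0,-1],[0.0005,0,0.006,0,0,0,-1],[0,0,0,0,0,0,-1],[0,0,0,0,0,0,-0.2],[0,0,0,0,0,0,0.2],[0,0,0,0,0,0,0.5],[0,0,0,0,0,0,1],[0,0,0,0,0,0,1],[0,0,0,0,0,0,1],[0,0,0,0,0,0,1],[0,0,0,0,0,0,1]], "grip_force": 40}}

```text
time_s: 13.12
tool_pos: [0.4502, 0.082, 0.0842]
tool_rot: [-0.0, 0.707, 0.707, 0.0]
contact_force: [0.8, 0.2, 0.3]
finger_gap: -0.0003
finger_force: 0.0
```

Emit:
{"name": "carry_out", "arguments": {"steps": [[0,0,-0.005,0,0,0,1],[0,0,-0.005,0,0,0,1],[0,0,-0.01,0,0,0,1],[0,0,0,0,0,0,1],[0,0,0,0,0,0,1]]}}

```text
time_s: 13.53
tool_pos: [0.4507, 0.082, 0.1048]
tool_rot: [0.001, 0.707, 0.707, 0.001]
contact_force: [-0.7, 0.6, -0.4]
finger_gap: 0.0001
finger_force: 0.0
```

The fingers closed on nothing. I look.

Run:
```python
from h import *
f=optics.grab_frame("wrist");s=optics.grab_frame("scene")
cv2.imwrite("pics/w7.png",np.vstack([cv2.resize(f["pixels"],(480,300)),cv2.resize(s["pixels"][100:275,180:460],(480,300))])[...,::-1])
```

```text
(no output)
```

View pics/w7.png

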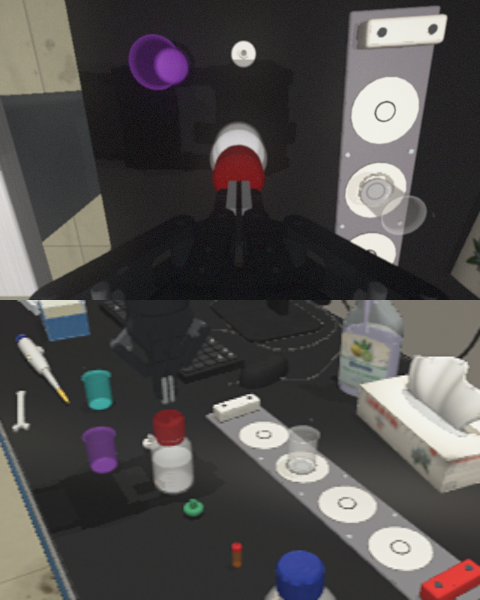

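Run:
```python
from h import *
o=manip.get_obs();tp=o["tool_pos"];print(tp)
for n in("scene","wrist","top"):
    f=optics.grab_frame(n);C=cloud(f);print(n,"tcp px",proj(f,tp).round(1), "captop px",proj(f,(.45,.081,.11)).round(1))
    if n=="wrist": print(C[220:300:8,300:336:7].round(3)[...,2].tolist())
    h=cv2.cvtColor(f["pixels"],cv2.COLOR_RGB2HSV).astype(int)
    red=((h[...,0]<8)|(h[...,0]>172))&(h[...,1]>130)
    m=(abs(C[...,0]-tp[0])<.025)&(abs(C[...,1]-tp[1])<.03)&(C[...,2]>.09)&(C[...,2]<.25)&~red&(f["range_z"]>0)
    P=C[m];v,u=np.nonzero(m)
    if len(P): print(len(P),np.percentile(P[:,2],[0,1,2,5,10,50]).round(4)); i=np.argsort(P[:,2])[:8];print(P[i].round(3).tolist(),list(zip(u[i],v[i])))
    P=C[red&(abs(C[...,0]-.45)<.05)&(abs(C[...,1]-.08)<.05)];
    if len(P): print("cap",P.min(0).round(3),P.max(0).round(3))
```

```text
[0.45005058 0.08203548 0.10410572]
scene tcp px [278.1 169.6] captop px [278.  167.6]
960 [0.0931 0.1379 0.1406 0.146  0.1547 0.2044]
[[0.428, 0.084, 0.093], [0.428, 0.084, 0.096], [0.429, 0.085, 0.097], [0.432, 0.089, 0.11], [0.444, 0.073, 0.135], [0.442, 0.079, 0.135], [0.453, 0.072, 0.136], [0.442, 0.073, 0.136]] [(np.int64(269), np.int64(176)), (np.int64(269), np.int64(175)), (np.int64(269), np.int64(174)), (np.int64(269), np.int64(168)), (np.int64(276), np.int64(160)), (np.int64(274), np.int64(159)), (np.int64(280), np.int64(159)), (np.int64(275), np.int64(160))]
cap [0.428 0.06  0.077] [0.468 0.098 0.112]
wrist tcp px [317.4 236.7] captop px [317.3 242.5]
[[0.111, 0.111, 0.111, 0.11, 0.109, 0.111], [0.276, 0.11, 0.11, 0.11, 0.11, 0.11], [0.11, 0.11, 0.11, 0.112, 0.111, 0.111], [0.11, 0.142, 0.141, 0.141, 0.14, 0.111], [0.14, 0.149, 0.148, 0.149, 0.149, 0.141], [0.149, 0.156, 0.157, 0.156, 0.156, 0.149], [0.156, 0.163, 0.163, 0.164, 0.164, 0.163], [0.162, 0.17, 0.17, 0.169, 0.169, 0.169], [0.179, 0.176, 0.17, 0.169, 0.177, 0.18], [0.182, 0.182, 0.174, 0.171, 0.182, 0.182]]
20960
[... 297 characters left out ...]
t64(342), np.int64(205)), (np.int64(291), np.int64(212)), (np.int64(345), np.int64(209)), (np.int64(289), np.int64(216)), (np.int64(350), np.int64(218)), (np.int64(344), np.int64(208))]
cap [ 0.418  0.031 -0.001] [0.495 0.103 0.228]
top tcp px [306.5 217.1] captop px [306.8 216.8]
6 [0.0902 0.0904 0.0905 0.091  0.0917 0.1022]
[[0.432, 0.069, 0.09], [0.438, 0.064, 0.093], [0.434, 0.066, 0.1], [0.436, 0.066, 0.104], [0.439, 0.063, 0.107], [0.433, 0.069, 0.107]] [(np.int64(311), np.int64(224)), (np.int64(313), np.int64(222)), (np.int64(312), np.int64(223)), (np.int64(312), np.int64(222)), (np.int64(313), np.int64(221)), (np.int64(311), np.int64(223))]
cap [0.416 0.063 0.271] [0.416 0.063 0.271]
```

Both cameras show the real fingertips about 31 mm above the reported TCP (0.135 against 0.104). So the beaker was held by its rim, and I must go 31 mm lower. Open, descend and grip again.

Emit:
{"name": "carry_out", "arguments": {"steps": [[0,0,0,0,0,0,0],[0,0,0,0,0,0,-1],[0,0,0,0,0,0,-1],[0,0,0,0,0,0,-1],[0,0,0,0,0,0,-1],[0,0,0,0,0,0,-1],[0,0,0.01,0,0,0,-1],[0,0,0.01,0,0,0,-1],[0,0,0.01,0,0,0,-1],[0,0,0.01,0,0,0,-1],[0,0,0.008,0,0,0,-1],[0,0,0,0,0,0,-1],[0,0,0,0,0,0,-1]]}}

```text
time_s: 14.87
tool_pos: [0.45, 0.082, 0.056]
tool_rot: [-0.0, 0.707, 0.707, -0.0]
contact_force: [-0.8, -0.5, -0.7]
finger_gap: 0.0854
finger_force: 0.0
```

Emit:
{"name": "carry_out", "arguments": {"steps": [[0,0,0,0,0,0,-0.2],[0,0,0,0,0,0,0],[0,0,0,0,0,0,0.3],[0,0,0,0,0,0,0.6],[0,0,0,0,0,0,1],[0,0,0,0,0,0,1],[0,0,0,0,0,0,1]], "grip_force": 40}}

```text
time_s: 15.45
tool_pos: [0.4504, 0.0821, 0.0569]
tool_rot: [0.0, 0.707, 0.707, 0.0]
contact_force: [-1.0, -0.0, 6.1]
finger_gap: 0.0384
finger_force: 40.2
```

Emit:
{"name": "carry_out", "arguments": {"steps": [[0,0,-0.005,0,0,0,1],[0,0,-0.01,0,0,0,1],[0,0,-0.015,0,0,0,1],[0,0,0,0,0,0,1],[0,0,0,0,0,0,1]]}}

```text
time_s: 15.87
tool_pos: [0.4506, 0.082, 0.0866]
tool_rot: [0.001, 0.707, 0.707, 0.001]
contact_force: [-0.7, 0.4, -2.5]
finger_gap: 0.0385
finger_force: 40.8
```

Run:
```python
from h import *
f=optics.grab_frame("scene");b=comp(f,"short_bottle",(.45,.08));P=b[2];print(np.percentile(P,[1,50,99],axis=0).round(4));m=b[1]["pixels"];print(cv2.boundingRect(m.astype(np.uint8)))
for z in np.arange(.02,.15,.02):
    Q=P[abs(P[:,2]-z)<.01]
    if len(Q)>5: print(z,((Q.max(0)+Q.min(0))/2).round(4)[:2])
```

```text
[[0.4205 0.0525 0.0331]
 [0.4426 0.0627 0.0915]
 [0.4723 0.0972 0.1411]]
(266, 152, 26, 51)
0.04 [0.4449 0.0674]
0.06 [0.4465 0.0683]
0.08 [0.4452 0.0695]
0.1 [0.4482 0.0724]
0.12000000000000001 [0.4483 0.0695]
0.13999999999999999 [0.449  0.0788]
```

Held upright, 30 mm up (weight 2 N shows). Carry to above disc_3.

Emit:
{"name": "carry_out", "arguments": {"steps": [[0,0,-0.025,0,0,0,1],[0,0,-0.025,0,0,0,1],[0,0,-0.02,0,0,0,1],[-0.02,0.022,0,0,0,0,1],[-0.02,0.022,0,0,0,0,1],[-0.02,0.022,0,0,0,0,1],[-0.02,0.022,0,0,0,0,1],[-0.02,0.022,0,0,0,0,1],[-0.02,0.022,0,0,0,0,1],[-0.02,0.022,0,0,0,0,1],[-0.021,0.022,0,0,0,0,1],[0,0,0.02,0,0,0,1],[0,0,0.02,0,0,0,1],[0,0,0.02,0,0,0,1],[0,0,0.01,0,0,0,1],[0,0,0,0,0,0,1],[0,0,0,0,0,0,1],[0,0,0,0,0,0,1],[0,0,0,0,0,0,1]]}}

```text
time_s: 17.55
tool_pos: [0.6269, -0.0792, 0.0877]
tool_rot: [0.001, 0.707, 0.707, 0.001]
contact_force: [0.2, 0.1, -2.0]
finger_gap: 0.0384
finger_force: 41.4
```

Emit:
{"name": "carry_out", "arguments": {"steps": [[0,0,0.005,0,0,0,1],[0,0,0.005,0,0,0,1],[0,0,0.005,0,0,0,1],[0,0,0.004,0,0,0,1],[0,0,0,0,0,0,1],[0,0,0,0,0,0,1],[0,0,0,0,0,0,1],[0,0,0,0,0,0,1]]}}

```text
time_s: 18.22
tool_pos: [0.6262, -0.0792, 0.0674]
tool_rot: [0.0, 0.707, 0.707, 0.0]
contact_force: [0.2, 0.2, -1.6]
finger_gap: 0.0391
finger_force: 41.4
```

Run:
```python
from h import *
o=manip.get_obs();print(o["tool_pos"],o["contact_force"])
for n in("scene","top"):
    f=optics.grab_frame(n);b=comp(f,"short_bottle",(.626,-.08))
    if b: P=b[2];Q=P[P[:,2]>.1];print(n,((Q.max(0)+Q.min(0))/2).round(4),(Q.max(0)-Q.min(0)).round(4),P[:,2].min())
```

```text
[ 0.62619224 -0.07918899  0.06741522] [ 0.16015492  0.24050034 -1.58868328]
scene [ 0.6217 -0.0828  0.1174] [0.048  0.0368 0.0345] -0.002206893473616273
```

Emit:
{"name": "carry_out", "arguments": {"steps": [[0,0,0.0015,0,0,0,1],[0,0,0.001,0,0,0,1],[0,0,0,0,0,0,1],[0,0,0,0,0,0,1]]}}

```text
time_s: 18.75
tool_pos: [0.6262, -0.0792, 0.065]
tool_rot: [0.0, 0.707, 0.707, 0.0]
contact_force: [0.1, 0.8, 0.2]
finger_gap: 0.0391
finger_force: 41.6
```

Contact begins: release and rise.

Emit:
{"name": "carry_out", "arguments": {"steps": [[0,0,0.0004,0,0,0,1],[0,0,0,0,0,0,0.3],[0,0,0,0,0,0,0.1],[0,0,0,0,0,0,-0.2],[0,0,0,0,0,0,-0.6],[0,0,0,0,0,0,-1],[0,0,0,0,0,0,-1],[0,0,0,0,0,0,-1],[0,0,-0.01,0,0,0,-1],[0,0,-0.02,0,0,0,-1],[0,0,-0.035,0,0,0,-1],[0,0,-0.035,0,0,0,-1],[0,0,-0.03,0,0,0,-1],[0,0,0,0,0,0,-1],[0,0,0,0,0,0,-1]]}}

```text
time_s: 20.0
tool_pos: [0.6271, -0.0794, 0.1974]
tool_rot: [0.002, 0.707, 0.707, 0.001]
contact_force: [-0.2, 0.0, -0.5]
finger_gap: 0.0855
finger_force: 0.0
```

Run:
```python
from h import *
o=manip.get_obs();print(o["tool_pos"],o["finger_gap"])
for n in("scene","top"):
    f=optics.grab_frame(n);C=cloud(f);h=cv2.cvtColor(f["pixels"],cv2.COLOR_RGB2HSV).astype(int)
    red=((h[...,0]<8)|(h[...,0]>172))&(h[...,1]>130)&(h[...,2]>70);blue=(abs(h[...,0]-115)<10)&(h[...,1]>130)&(h[...,2]>60)
    for m,p,lo,hi in((red,(.625,-.08),.095,.13),(blue,(.433,-.257),.12,.16),(red,(.45,-.103),.02,.05)):
        Q=C[m&(abs(C[...,0]-p[0])<.05)&(abs(C[...,1]-p[1])<.05)&(C[...,2]>lo)&(C[...,2]<hi)]
        if len(Q): print(n,p,((Q.max(0)+Q.min(0))/2).round(4),Q.mean(0).round(4),(Q.max(0)-Q.min(0)).round(3))
```

```text
[ 0.62711916 -0.07938414  0.19735251] 0.08547395429972689
scene (0.625, -0.08) [ 0.6219 -0.0826  0.1077] [ 0.6184 -0.088   0.1117] [0.038 0.038 0.025]
scene (0.433, -0.257) [ 0.4333 -0.2594  0.1314] [ 0.4304 -0.2639  0.1365] [0.043 0.041 0.023]
scene (0.45, -0.103) [ 0.4495 -0.1038  0.0286] [ 0.4495 -0.1053  0.0308] [0.011 0.012 0.011]
top (0.433, -0.257) [ 0.4343 -0.2557  0.1352] [ 0.4336 -0.2543  0.1392] [0.039 0.04  0.019]
```

Emit:
{"name": "carry_out", "arguments": {"steps": [[-0.0221,-0.0239,0,0,0,0,-1],[-0.0221,-0.0239,0,0,0,0,-1],[-0.0221,-0.0239,0,0,0,0,-1],[-0.0221,-0.0239,0,0,0,0,-1],[-0.0221,-0.0239,0,0,0,0,-1],[-0.0221,-0.0239,0,0,0,0,-1],[-0.0221,-0.0239,0,0,0,0,-1],[-0.0221,-0.0239,0,0,0,0,-1],[0,0,0.02,0,0,0,-1],[0,0,0.02,0,0,0,-1],[0,0,0.02,0,0,0,-1],[0,0,0,0,0,0,-1],[0,0,0,0,0,0,-1],[0,0,0,0,0,0,-1]]}}

```text
time_s: 21.27
tool_pos: [0.4348, -0.2558, 0.1346]
tool_rot: [-0.0, 0.707, 0.707, 0.0]
contact_force: [-0.3, -0.1, -0.4]
finger_gap: 0.0854
finger_force: 0.0
```

Run:
```python
from h import *
o=manip.get_obs();print(o["tool_pos"],o["tool_rot"])
f=optics.grab_frame("wrist");C=cloud(f);h=cv2.cvtColor(f["pixels"],cv2.COLOR_RGB2HSV).astype(int)
blue=(abs(h[...,0]-115)<10)&(h[...,1]>130)&(h[...,2]>60)
Q=C[blue&(C[...,2]>.13)&(C[...,2]<.16)];print(((Q.max(0)+Q.min(0))/2).round(4),(Q.max(0)-Q.min(0)).round(3))
```

```text
[ 0.43484398 -0.25578496  0.13461757] [-9.26161325e-05  7.07373411e-01  7.06840044e-01  3.26537249e-05]
[ 0.4358 -0.2551  0.1367] [0.041 0.042 0.013]
```

Aligned. Descend 45 mm and grip.

Emit:
{"name": "carry_out", "arguments": {"steps": [[0,0.001,0.012,0,0,0,-1],[0,0,0.012,0,0,0,-1],[0,0,0.012,0,0,0,-1],[0,0,0.009,0,0,0,-1],[0,0,0,0,0,0,-1],[0,0,0,0,0,0,-1],[0,0,0,0,0,0,-0.2],[0,0,0,0,0,0,0],[0,0,0,0,0,0,0.3],[0,0,0,0,0,0,0.6],[0,0,0,0,0,0,1],[0,0,0,0,0,0,1],[0,0,0,0,0,0,1]], "grip_force": 50}}

```text
time_s: 22.4
tool_pos: [0.436, -0.256, 0.0902]
tool_rot: [0.001, 0.707, 0.707, 0.0]
contact_force: [-1.4, 0.9, 6.0]
finger_gap: 0.0401
finger_force: 50.5
```

Emit:
{"name": "carry_out", "arguments": {"steps": [[0,0,-0.005,0,0,0,1],[0,0,-0.01,0,0,0,1],[0,0,-0.015,0,0,0,1],[0,0,0,0,0,0,1],[0,0,0,0,0,0,1]]}}

```text
time_s: 22.82
tool_pos: [0.436, -0.2561, 0.12]
tool_rot: [0.001, 0.707, 0.707, 0.0]
contact_force: [0.2, -0.5, -3.4]
finger_gap: 0.0401
finger_force: 51.0
```

Run:
```python
from h import *
f=optics.grab_frame("scene");b=comp(f,"tall_bottle",(.434,-.257));P=b[2];print(np.percentile(P,[1,50,99],axis=0).round(4))
for z in np.arange(.04,.16,.02):
    Q=P[abs(P[:,2]-z)<.01]
    if len(Q)>5: print(z.round(2),((Q.max(0)+Q.min(0))/2).round(4)[:2])
```

```text
[[ 0.4018 -0.295   0.0346]
 [ 0.4238 -0.2786  0.1164]
 [ 0.4593 -0.2435  0.1715]]
0.04 [ 0.4319 -0.2762]
0.06 [ 0.4315 -0.2746]
0.08 [ 0.4324 -0.2732]
0.1 [ 0.4288 -0.2703]
0.12 [ 0.4327 -0.2631]
0.14 [ 0.4358 -0.2637]
```

Lifted upright. To disc_4.

Emit:
{"name": "carry_out", "arguments": {"steps": [[0,0,-0.01,0,0,0,1],[0,0,-0.015,0,0,0,1],[0.0096,0.0249,0,0,0,0,1],[0.0096,0.0249,0,0,0,0,1],[0.0096,0.0249,0,0,0,0,1],[0.0096,0.0249,0,0,0,0,1],[0.0096,0.0249,0,0,0,0,1],[0.0096,0.0249,0,0,0,0,1],[0.0096,0.0249,0,0,0,0,1],[0.0096,0.0249,0,0,0,0,1],[0,0,0,0,0,0,1],[0,0,0.01,0,0,0,1],[0,0,0.01,0,0,0,1],[0,0,0.01,0,0,0,1],[0,0,0.006,0,0,0,1],[0,0,0.002,0,0,0,1],[0,0,0,0,0,0,1],[0,0,0,0,0,0,1],[0,0,0,0,0,0,1]]}}

```text
time_s: 24.5
tool_pos: [0.6351, -0.1795, 0.107]
tool_rot: [0.001, 0.708, 0.707, 0.0]
contact_force: [0.2, -0.1, -2.9]
finger_gap: 0.0402
finger_force: 51.9
```

Emit:
{"name": "carry_out", "arguments": {"steps": [[0,0,0.003,0,0,0,1],[0,0,0.003,0,0,0,1],[0,0,0.002,0,0,0,1],[0,0,0,0,0,0,1],[0,0,0,0,0,0,1],[0,0,0,0,0,0,1]]}}

```text
time_s: 25.0
tool_pos: [0.635, -0.1791, 0.0985]
tool_rot: [0.0, 0.707, 0.707, 0.0]
contact_force: [-0.7, 0.1, 0.6]
finger_gap: 0.0402
finger_force: 52.2
```

Contact (force changed sign). Release and rise.

Emit:
{"name": "carry_out", "arguments": {"steps": [[0,0,0.0004,0,0,0,1],[0,0,0,0,0,0,0.3],[0,0,0,0,0,0,0.1],[0,0,0,0,0,0,-0.2],[0,0,0,0,0,0,-0.6],[0,0,0,0,0,0,-1],[0,0,0,0,0,0,-1],[0,0,0,0,0,0,-1],[0,0,-0.01,0,0,0,-1],[0,0,-0.02,0,0,0,-1],[0,0,-0.03,0,0,0,-1],[0,0,-0.03,0,0,0,-1],[0,0,0,0,0,0,-1],[0,0,0,0,0,0,-1]]}}

```text
time_s: 26.17
tool_pos: [0.6361, -0.1796, 0.1911]
tool_rot: [0.003, 0.707, 0.707, 0.001]
contact_force: [0.0, -0.4, 0.4]
finger_gap: 0.0852
finger_force: 0.0
```

Run:
```python
from h import *
o=manip.get_obs();print(o["tool_pos"],o["finger_gap"])
f=optics.grab_frame("scene");C=cloud(f);h=cv2.cvtColor(f["pixels"],cv2.COLOR_RGB2HSV).astype(int)
blue=(abs(h[...,0]-115)<10)&(h[...,1]>130)&(h[...,2]>60)
Q=C[blue&(abs(C[...,0]-.63)<.06)&(abs(C[...,1]+.18)<.06)&(C[...,2]>.12)&(C[...,2]<.17)];print(((Q.max(0)+Q.min(0))/2).round(4),(Q.max(0)-Q.min(0)).round(3))
```

```text
[ 0.63607242 -0.1796335   0.19108283] 0.08519438081574346
[ 0.639  -0.1811  0.1483] [0.021 0.037 0.004]
```

Tall bottle is on disc_4. Now above the vial.

Emit:
{"name": "carry_out", "arguments": {"steps": [[0.0112,-0.0263,0,0,0,0,-1],[0.0112,-0.0263,0,0,0,0,-1],[0.0112,-0.0263,0,0,0,0,-1],[0.0112,-0.0263,0,0,0,0,-1],[0.0112,-0.0263,0,0,0,0,-1],[0.0112,-0.0263,0,0,0,0,-1],[0.0112,-0.0263,0,0,0,0,-1],[0,0,0.03,0,0,0,-1],[0,0,0.03,0,0,0,-1],[0,0,0.03,0,0,0,-1],[0,0,0.03,0,0,0,-1],[0,0,0.01,0,0,0,-1],[0,0,0,0,0,0,-1],[0,0,0,0,0,0,-1],[0,0,0,0,0,0,-1]]}}

```text
time_s: 27.47
tool_pos: [0.4512, -0.1007, 0.0584]
tool_rot: [0.0, 0.707, 0.707, 0.0]
contact_force: [0.0, -0.2, 0.2]
finger_gap: 0.0852
finger_force: 0.0
```

Run:
```python
from h import *
o=manip.get_obs();print(o["tool_pos"],o["tool_rot"])
f=optics.grab_frame("wrist");C=cloud(f);h=cv2.cvtColor(f["pixels"],cv2.COLOR_RGB2HSV).astype(int);save("w8.png",f)
red=((h[...,0]<8)|(h[...,0]>172))&(h[...,1]>130)&(h[...,2]>60)&(abs(C[...,0]-.45)<.04)&(abs(C[...,1]+.1)<.04)&(C[...,2]>.025)&(C[...,2]<.05)
Q=C[red];print(((Q.max(0)+Q.min(0))/2).round(4),Q.mean(0).round(4),(Q.max(0)-Q.min(0)).round(3))
```

```text
[ 0.45123603 -0.10071089  0.05839132] [2.75968215e-04 7.07477425e-01 7.06735869e-01 1.68673084e-04]
[ 0.4524 -0.102   0.0299] [ 0.4524 -0.1013  0.0318] [0.011 0.012 0.009]
```

View pics/w8.png

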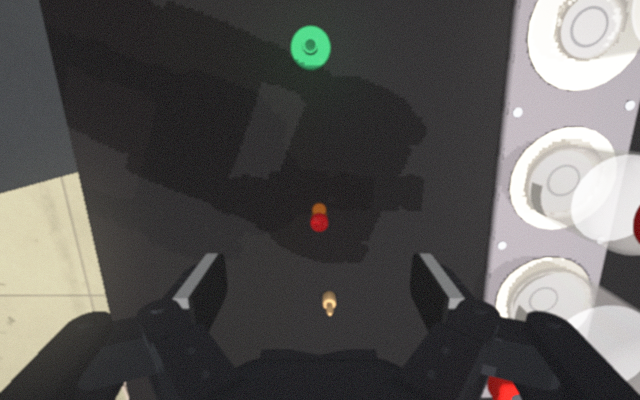

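The vial (cap 319,220; amber body below it) is between the fingers; the green stopper (310,47) and the small tan thing (330,300) are clear. Descend.

Emit:
{"name": "carry_out", "arguments": {"steps": [[-0.0007,0.0006,0.018,0,0,0,-1],[0,0,0.018,0,0,0,-1],[0,0,0.018,0,0,0,-1],[0,0,0.015,0,0,0,-1],[0,0,0.012,0,0,0,-1],[0,0,0,0,0,0,-1],[0,0,0,0,0,0,-1],[0,0,0,0,0,0,-1]], "grip_force": 20}}

```text
time_s: 28.18
tool_pos: [0.4523, -0.1016, -0.022]
tool_rot: [0.001, 0.707, 0.707, 0.0]
contact_force: [0.2, -0.0, -0.6]
finger_gap: 0.0851
finger_force: 0.0
```

Emit:
{"name": "carry_out", "arguments": {"steps": [[0,0,0,0,0,0,-0.6],[0,0,0,0,0,0,-0.2],[0,0,0,0,0,0,0.1],[0,0,0,0,0,0,0.3],[0,0,0,0,0,0,0.5],[0,0,0,0,0,0,0.5],[0,0,0,0,0,0,0.5]]}}

```text
time_s: 28.77
tool_pos: [0.4515, -0.1012, -0.0231]
tool_rot: [-0.0, 0.707, 0.707, 0.0]
contact_force: [-0.7, 0.5, -0.5]
finger_gap: 0.0213
finger_force: 0.0
```

Emit:
{"name": "carry_out", "arguments": {"steps": [[0,0,0,0,0,0,0.6],[0,0,0,0,0,0,0.7],[0,0,0,0,0,0,0.8],[0,0,0,0,0,0,1],[0,0,0,0,0,0,1],[0,0,0,0,0,0,1]]}}

```text
time_s: 29.27
tool_pos: [0.4515, -0.1013, -0.0231]
tool_rot: [-0.0, 0.707, 0.707, 0.0]
contact_force: [-0.7, 0.7, 1.5]
finger_gap: 0.0107
finger_force: 20.2
```

Emit:
{"name": "carry_out", "arguments": {"steps": [[0,0,-0.005,0,0,0,1],[0,0,-0.01,0,0,0,1],[0,0,-0.015,0,0,0,1],[0,0,-0.02,0,0,0,1],[0,0,0,0,0,0,1],[0,0,0,0,0,0,1]]}}

```text
time_s: 29.77
tool_pos: [0.4522, -0.1015, 0.0278]
tool_rot: [0.001, 0.707, 0.707, 0.001]
contact_force: [-0.1, -1.3, -0.5]
finger_gap: 0.0101
finger_force: 20.1
```

Run:
```python
from h import *
f=optics.grab_frame("wrist");s=optics.grab_frame("scene")
cv2.imwrite("pics/w9.png",np.vstack([cv2.resize(f["pixels"][150:300,240:400],(400,300),interpolation=2),cv2.resize(s["pixels"][180:280,270:400],(400,300),interpolation=2)])[...,::-1])
```

```text
(no output)
```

View pics/w9.png

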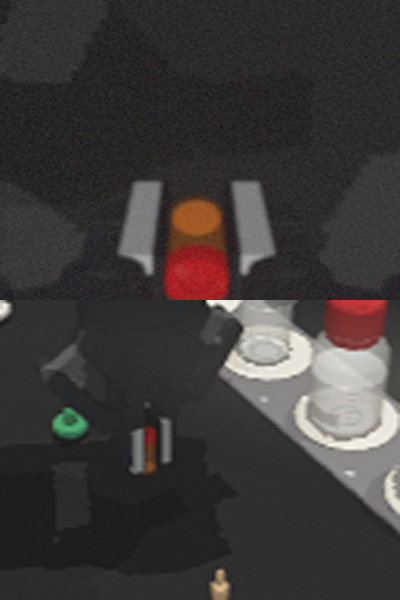

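The vial is held upright with its base clear. Carry to disc_1.

Emit:
{"name": "carry_out", "arguments": {"steps": [[0,0,-0.025,0,0,0,1],[0,0,-0.025,0,0,0,1],[0,0,-0.025,0,0,0,1],[0.0248,0.0183,0,0,0,0,1],[0.0248,0.0183,0,0,0,0,1],[0.0248,0.0183,0,0,0,0,1],[0.0248,0.0183,0,0,0,0,1],[0.0248,0.0183,0,0,0,0,1],[0.0248,0.0183,0,0,0,0,1],[0.0248,0.0183,0,0,0,0,1],[0.0248,0.0183,0,0,0,0,1],[0.0248,0.0183,0,0,0,0,1],[0,0,0.025,0,0,0,1],[0,0,0.025,0,0,0,1],[0,0,0.025,0,0,0,1],[0,0,0.02,0,0,0,1],[0,0,0,0,0,0,1],[0,0,0,0,0,0,1],[0,0,0,0,0,0,1]]}}

```text
time_s: 31.45
tool_pos: [0.617, 0.1218, 0.0075]
tool_rot: [0.0, 0.707, 0.707, 0.0]
contact_force: [0.9, -0.1, 0.2]
finger_gap: 0.0101
finger_force: 20.1
```

Run:
```python
from h import *
o=manip.get_obs();print(o["tool_pos"],o["tool_rot"])
f=optics.grab_frame("wrist");print(ring(f,(.6175,.1215,.008)));C=cloud(f);h=cv2.cvtColor(f["pixels"],cv2.COLOR_RGB2HSV).astype(int)
m=(h[...,0]<16)&(h[...,0]>7)&(h[...,1]>150)&(h[...,2]>60)&(abs(C[...,0]-.617)<.04)&(abs(C[...,1]-.12)<.04)&(C[...,2]<.1)
v,u=np.nonzero(m);print(len(v),u.mean(),v.min(),v.max(),onz(f,(u.mean(),v.min()+8),.024).round(4))
save("w10.png",f,(200,130,440,330),2.5)
```

```text
[0.61695168 0.12176174 0.007477  ] [2.25379103e-04 7.07493990e-01 7.06719247e-01 3.28693133e-04]
[(array([318.3, 242.1]), array([40.9, 45.9]), array([0.6176, 0.1184, 0.008 ]))]
18 318.1111111111111 254 256 [0.6174 0.1138 0.024 ]
```

View pics/w10.png

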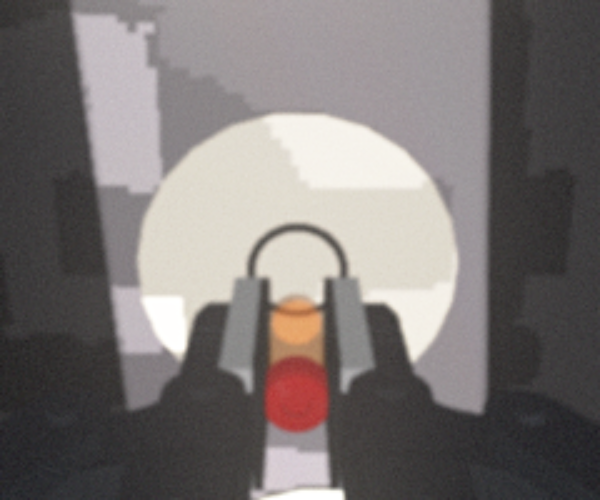

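Over disc_1, base (318,258) just nearer than the ring, as expected at this height. Lower.

Emit:
{"name": "carry_out", "arguments": {"steps": [[0,0,0.006,0,0,0,1],[0,0,0.006,0,0,0,1],[0,0,0.005,0,0,0,1],[0,0,0.003,0,0,0,1],[0,0,0,0,0,0,1],[0,0,0,0,0,0,1],[0,0,0,0,0,0,1]]}}

```text
time_s: 32.08
tool_pos: [0.6166, 0.1218, -0.013]
tool_rot: [0.0, 0.707, 0.707, 0.0]
contact_force: [-0.4, -0.0, -1.0]
finger_gap: 0.0107
finger_force: 20.1
```

Emit:
{"name": "carry_out", "arguments": {"steps": [[0,0,0.001,0,0,0,1],[0,0,0.0008,0,0,0,1],[0,0,0,0,0,0,1],[0,0,0,0,0,0,1]]}}

```text
time_s: 32.42
tool_pos: [0.6164, 0.1218, -0.0149]
tool_rot: [-0.0, 0.707, 0.707, 0.0]
contact_force: [0.4, -0.2, 0.3]
finger_gap: 0.0102
finger_force: 20.1
```

Emit:
{"name": "carry_out", "arguments": {"steps": [[0,0,0.0007,0,0,0,1],[0,0,0,0,0,0,1],[0,0,0,0,0,0,1]]}}

```text
time_s: 32.67
tool_pos: [0.6166, 0.1218, -0.0151]
tool_rot: [0.0, 0.707, 0.707, 0.0]
contact_force: [-1.3, -1.5, 4.6]
finger_gap: 0.0104
finger_force: 20.4
```

Contact: release gently, then rise and back away.

Emit:
{"name": "carry_out", "arguments": {"steps": [[0,0,0,0,0,0,0.7],[0,0,0,0,0,0,0.6],[0,0,0,0,0,0,0.5],[0,0,0,0,0,0,0.3],[0,0,0,0,0,0,0],[0,0,0,0,0,0,-0.4],[0,0,0,0,0,0,-0.4],[0,0,-0.01,0,0,0,-0.4],[0,0,-0.02,0,0,0,-0.4],[0,0,-0.03,0,0,0,-0.4],[0,0,-0.035,0,0,0,-0.4],[0,0,-0.035,0,0,0,-0.4],[0,0,-0.035,0,0,0,-0.4],[0.02,-0.025,-0.01,0,0,0,-0.4],[0.02,-0.025,0,0,0,0,-0.4],[0.02,-0.025,0,0,0,0,-0.4],[0.02,-0.025,0,0,0,0,-0.4],[0.02,-0.025,0,0,0,0,-0.4],[0,0,0,0,0,0,-0.4],[0,0,0,0,0,0,-0.4]]}}

```text
time_s: 34.33
tool_pos: [0.4908, 0.2229, 0.1606]
tool_rot: [0.0, 0.707, 0.708, 0.001]
contact_force: [0.8, 0.4, 0.4]
finger_gap: 0.0599
finger_force: 0.0
```

Run:
```python
from h import *
for n in("scene","top"):
    f=optics.grab_frame(n);C=cloud(f)
    if n=="scene": a=cv2.resize(f["pixels"][100:290,290:490],None,fx=3,fy=3);cv2.imwrite("pics/end.png",a[...,::-1])
    for t,p,lo in(("tall_bottle",(.6316,-.1805),.127),("short_bottle",(.625,-.08),.095),("beaker",(.6193,.0195),.045),("vial",(.614,.12),.03)):
        b=comp(f,t,p)
        if b: Q=b[2][b[2][:,2]>lo]; Q=Q if len(Q) else b[2]; c=(np.percentile(Q,98,axis=0)+np.percentile(Q,2,axis=0))/2;print(n,t,c.round(4),"from disc mm",((c[:2]-p)*1000).round(1),"top",np.percentile(b[2][:,2],98).round(3))
```

```text
scene tall_bottle [ 0.6293 -0.1826  0.1388] from disc mm [-2.3 -2.1] top 0.149
scene short_bottle [ 0.6214 -0.0833  0.1079] from disc mm [-3.6 -3.3] top 0.119
scene beaker [0.6193 0.0202 0.0546] from disc mm [-0.   0.7] top 0.064
scene vial [0.6132 0.1177 0.0364] from disc mm [-0.8 -2.3] top 0.042
top tall_bottle [ 0.6308 -0.1787  0.1419] from disc mm [-0.8  1.8] top 0.151
top short_bottle [ 0.6213 -0.0785  0.1111] from disc mm [-3.7  1.5] top 0.122
top beaker [0.619  0.0201 0.0568] from disc mm [-0.3  0.6] top 0.064
```

View pics/end.png

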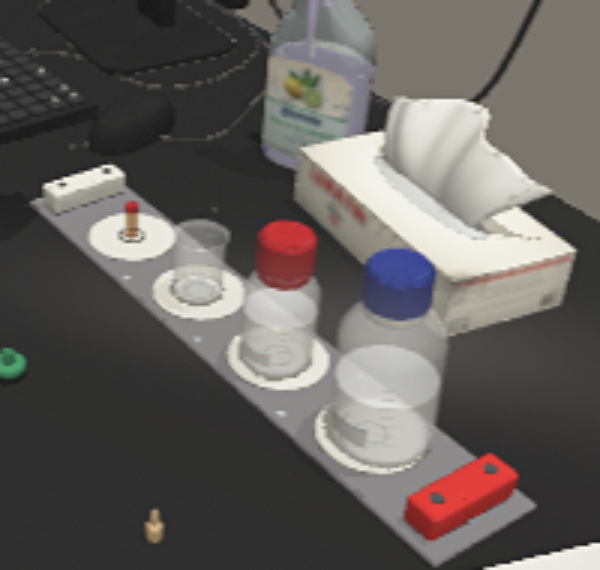

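All four stand upright on their discs within about 5 mm, in order from the red block: blue cap (392,320), red cap (283,300), beaker (200,265), vial (131,220). Handing in.

```bash
python3 -c "
from h import *
print(manip.sign_off())"
```

```text
the job is handed in; nothing more can be done
None
```

Job handed in at about 34 s: from the red block, the blue-capped bottle, red-capped bottle, beaker and vial stand upright and released on their discs, each within about 5 mm of centre by camera; sign-off returned no verdict.

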